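Set a roller between bench centres and lock it

TASK

The aluminium roller between the blue bench centres is to be engraved next: turn it on its axis until its red line faces straight up, and stop it there. Then throw the black-balled clamp lever fully over, away from the robot, to lock it; leave the roller with the line still facing up and do not disturb the other things on the bench.

Things in the scene. Friction and masses are not known exactly. Their poses are not given: they have to be found in the camera images.
- centres: Bench centres, bolted down: a blue bed 100 (x) x 320 (y) x 22 mm high carrying two stocks 40 mm thick (y from 85 to 125 mm either side of the middle), 140 mm high. Origin: middle of the bed's underside on the bench; z up, y along the roller's axis (towards the lever's stock, on the robot's left), x across it, away from the robot.
- axis_mid (a point): Middle of the roller's axis, 110 mm above the bench, with the axes of the centres; fixed. The gap between the stocks is 170 mm wide, free all round the roller down to the bed. A white line on top of each stock marks the plane of the axis.
- roller (a joint): Angle of the roller about the y axis of the centres, rad; 0: red line straight up; positive: line turned over the top towards +x of the centres, away from the robot. It starts between 0.6 and 1.9. It turns freely either way against about 0.06 N m of dry friction, so it stays where it is left.
- roller_mark (a point): Point on the roller's red line at mid length, 25 mm from the axis; z points outward through the line (vertical when the line faces up), y along the roller. The roller: bare aluminium cylinder 50 mm in diameter, 130 mm long, 0.7 kg; the line is 8 mm wide, along its whole length, with a short red stroke on each end face.
- lever (a joint): Clamp lever angle, rad, about the line of the roller's axis. 0: open, leaning 0.6 rad from upright to -x of the centres (to the robot); 1.2: locked, at its stop, leaning 0.6 rad to +x. Starts between 0 and 0.12. Steel rod 10 mm thick; moves with about 1.5 N at the ball, stays where it is left. The locked roller can still be forced round, so do not push it after locking.
- lever_ball (a point): Centre of the lever's black ball, 26 mm in diameter, 85 mm from the pivot, on the outer side of the left (+y) stock; about 180 mm above the bench at the start, 195 mm when upright. It moves in a plane 134 mm from axis_mid in y of the centres.
- screwdriver: Bystander: screwdriver with a red handle, 170 mm long, lying on the right of the bench.
- file: Bystander: flat file with a wooden handle, 205 mm long and 22 mm high, lying beyond the centres.
- pliers: Bystander: blue-handled pliers, 150 mm long, 12 mm high, lying on the right.
- brass_cup: Bystander: brass cup 64 mm in diameter, 50 mm high, on the left.
- steel_block: Bystander: steel bench block 70 x 70 x 25 mm, on the left.
- jar: Bystander: amber jar 56 mm in diameter, 60 mm high, on the right.
- dapping_stand: Bystander: dark steel stake 70 mm in diameter, 66 mm high, beyond the centres on the left.

How it is judged:
By the outcome, as a careful person would: the job done as asked, in the order asked, and still so for the second after the job is handed in, with the robot touching nothing.
It also fails if it takes over 72 s, if anything falls off the work surface, if the arm or the gripper's body presses on something with over 40 N, if the wrist force passes 120 N, or if a joint passes its speed limit or range.

ROBOT

A 6-joint arm with a two-finger parallel gripper is mounted at the origin on the work surface. World frame = base frame: x ahead of the robot, y to its left, z up, the work surface at z = 0. Lengths are in m, angles in rad, forces in N, time in s.
With the tool pointing down it reaches from about 0.325 to 0.925 m from the base axis. Payload 3.1 kg.
Tool frame: the origin (TCP) lies between the finger pads; the fingertips stand 17 mm ahead of it and the grasp point (between the pads) lies 2 mm behind it; z points along the fingers, x is the direction in which the jaws open and shut, and the axes are right-handed (so a half turn about z gives the same grasp; the last joint's range is limited). The gripper opens to 85 mm and grips with 20 to 120 N. Pads are 22 mm wide; open, the fingers measure 114 mm over their backs; the gripper's body (76 mm by 85 mm) begins 54 mm behind the grasp point. The pads swing forward as they close: fully open they stand 13 mm farther back than shut.
Start: joints at [-1.302, 0.217, 1.613, -0, 1.311, -0.112], TCP at [0.232, -0.58, 0.248] pointing down, gripper open.
Joint ranges: [-2.75, 2.75], [-0.78, 2.1], [0.31, 2.55], [-1.13, 4.27], [0.13, 2.63], [-2.58, 2.58]. Speed limits (rad/s): [2.79, 2.79, 3.14, 3.14, 3.14, 3.14].

INTERFACE

Orientations are given as a unit quaternion [x, y, z, w].
In Python, from rig import get_obs, camera, hand_in gives the robot as it stands. The module is installed in compiled form; this text tells all that it offers.
- The arm moves only by the tool apply_moves, never from a script. Its argument "plan" is a list that holds one entry, the list of rows, each a list of 7 numbers: the shift along the tool's x, y, z in cm, then the turn, a rotation vector about the tool's x, y, z in degrees, then the opening, from 0 (shut) to 1 (fully open). A call has 1 to 10 rows; each row is the pose to reach, as a shift and turn from the pose commanded when the call began, along the tool's axes at that moment; what a row does not reach only later rows make up. A row lasts 1/8 s, in which the tool goes at most 62.5 mm and 10.7 degrees, less where a joint would pass 70% of its speed; a pose out of reach is approached as far as the arm can. A call with a gripper value outside its range is refused whole. The fingers move at their own pace and stop on an object; "force" is the grip in N (left out, the last holds). Time passes only in rows, so rows that repeat a pose let the fingers close. It gives the time, the measured TCP pose, the force and the opening at its end, in the units of the state.
- get_obs(): the state, without advancing time (a new reading comes with each control period).
- camera(name): name is "scene" or "top"; returns a dict with "img" (400x640x3 uint8, blue, green, red), "camera_matrix" (3x3 intrinsics, pixels), "T" (4x4, takes a point from camera to world coordinates). Camera axes: x right, y up, looking along -z (the intrinsics and any distortion apply to the point x, -y, -z); pixel columns grow to the right and rows downward; lengths in m; the calibration is good to about 2 mm. A picture is of the moment at which its call begins. There is no depth.
- hand_in(): hands the job in, once; it reports no verdict.
The state is a dict: "t": time; "joint_pos": joint angles; "joint_velocities": joint speeds; "joint_torque": joint torques, N m; "position": TCP position; "ee_rot": TCP orientation; "contact_force": force on the tool from outside, world axes, zero at the start; "moment": the same for the moment, N m; "width": opening from 0.0 (shut) to 1.0 (fully open).
Only numpy, scipy, OpenCV 4.12 (cv2) and the standard library are available. Lean on these libraries where they do the work, as an engineer would, in place of code of your own. Each camera call takes 0.05 s, during which the arm holds its last target. There are 200 camera calls.

## Working session

There is one attempt and no reset: what is moved stays moved. The work goes in short steps, Python scripts to look and compute and a tool call to move; the robot and the scene stay as the last step left them, time stands still between calls to the robot, and variables do not carry over. Pictures are saved under pics/ and viewed, about 8 in all and at most 12, crops included, and the job is handed in when it is done.

Besides the shell and the picture viewer there is one more tool, called in YAML: its name, and indented under it one key for each argument. apply_moves: Moves the arm, as the interface text tells. Its arguments: {"type":"object","properties":{"plan":{"type":"array","items":{"type":"array","items":{"type":"array","items":{"type":"number"}}}},"force":{"type":"number"}},"required":["plan"]}

```bash
mkdir -p pics; python3 - <<'E'
from rig import get_obs,camera
import cv2
o=get_obs();print({k:o[k] for k in('t','position','ee_rot','contact_force','width')})
for n in('scene','top'):
    c=camera(n);cv2.imwrite(f'pics/{n}0.png',c['img']);print(n,c['camera_matrix'],c['T'],[k for k in c])
E
```

```text
{'t': 0.0, 'position': array([ 0.23213207, -0.57947105,  0.24694822]), 'ee_rot': array([ 8.28158428e-01, -5.60492803e-01, -9.06303288e-04, -7.83658480e-04]), 'contact_force': array([ 0.51774393, -0.4693823 ,  0.02188594]), 'width': 1.0054908997417087}
scene [[394.4491739    0.         319.4160775 ]
 [  0.         394.4491739  194.62884935]
 [  0.           0.           1.        ]] [[-0.27179071 -0.53197675  0.80195421  1.53567285]
 [ 0.96229703 -0.14097773  0.23261492  0.24237474]
 [-0.01068805  0.83494073  0.55023608  0.77867876]
 [ 0.          0.          0.          1.        ]] ['img', 'camera_matrix', 'T']
top [[366.90633477   0.         326.28415093]
 [  0.         366.90633477 199.64771538]
 [  0.           0.           1.        ]] [[-0.0229901   0.99584303 -0.08813695  0.48536481]
 [-0.99966587 -0.02185706  0.0137991  -0.01216524]
 [ 0.01181533  0.08842475  0.99601278  1.17603678]
 [ 0.          0.          0.          1.        ]] ['img', 'camera_matrix', 'T']
```

View pics/scene0.png

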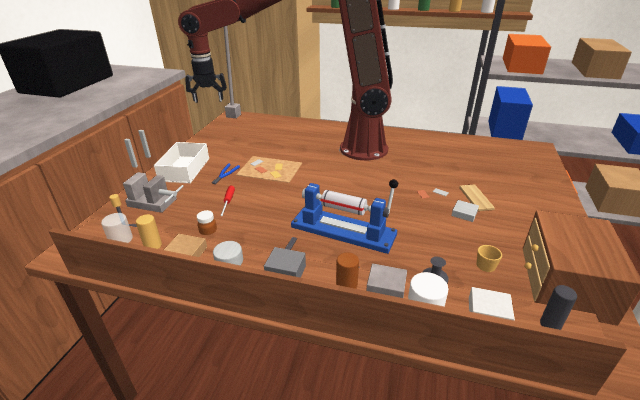

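View pics/top0.png

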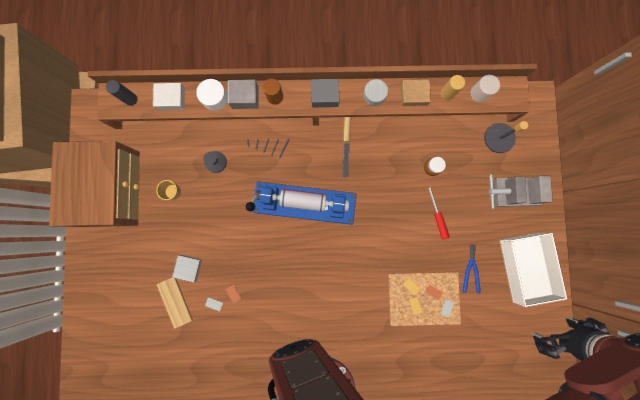

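The scene view shows the centres around (345,220), with the red line facing the camera (+x side) and the lever ball at (393,184). The top view shows the centres around (303,202), with the ball at (250,207). I'll enlarge both.

```bash
python3 - <<'E'
import cv2,numpy as np
a=cv2.imread('pics/scene0.png')[170:260,280:410];b=cv2.imread('pics/top0.png')[165:240,235:370]
a=cv2.resize(a,(780,540),interpolation=cv2.INTER_CUBIC);b=cv2.resize(b,(780,433),interpolation=cv2.INTER_CUBIC)
cv2.imwrite('pics/s1.png',a);cv2.imwrite('pics/t1.png',b)
E
```

```text
(no output)
```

View pics/s1.png

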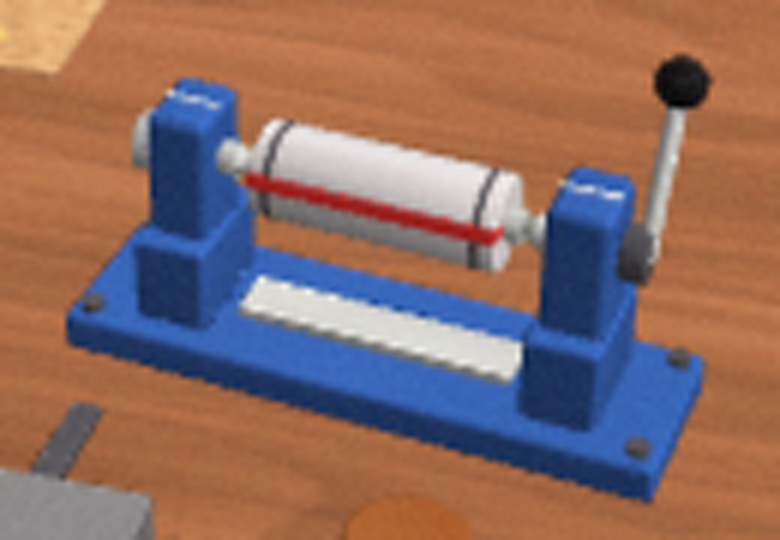

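View pics/t1.png

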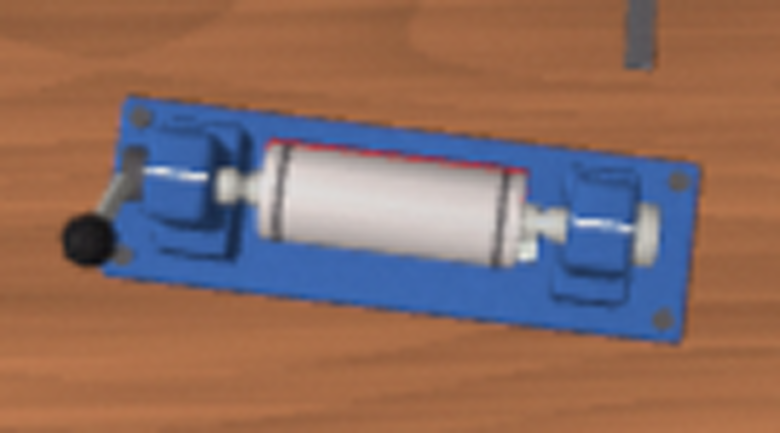

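```bash
cat > h.py <<'E'
import numpy as np,cv2
from scipy.optimize import least_squares
from scipy.spatial.transform import Rotation as R
K={};T={}
K['scene']=np.array([[394.449,0,319.416],[0,394.449,194.629],[0,0,1]])
T['scene']=np.array([[-0.27179071,-0.53197675,0.80195421,1.53567285],[0.96229703,-0.14097773,0.23261492,0.24237474],[-0.01068805,0.83494073,0.55023608,0.77867876]])
K['top']=np.array([[366.906,0,326.284],[0,366.906,199.648],[0,0,1]])
T['top']=np.array([[-0.0229901,0.99584303,-0.08813695,0.48536481],[-0.99966587,-0.02185706,0.0137991,-0.01216524],[0.01181533,0.08842475,0.99601278,1.17603678]])
def proj(n,P):
    p=(np.atleast_2d(P)-T[n][:,3])@T[n][:,:3]; p=p*[1,-1,-1]; q=p@K[n].T; return q[:,:2]/q[:,2:]
def world(c,P):
    x,y,a=c; return np.atleast_2d(P)@np.array([[np.cos(a),-np.sin(a),0],[np.sin(a),np.cos(a),0],[0,0,1]]).T+[x,y,0]
def mark(th,y=0,r=.025): return [r*np.sin(th),y,.11+r*np.cos(th)]
def ball(l): return mark(l-.6,.134,.085)
S=lambda u,v:(280+u/6-.4,170+v/6-.4); Tp=lambda u,v:(235+u/5.778-.4,165+v/5.778-.4)
E
cat > fit.py <<'E'
from h import *
B=[('scene',(.05,-.16,.022),S(68,318)),('scene',(.05,.16,.022),S(652,476)),('scene',(-.05,.16,.022),S(703,362)),
('scene',(0,-.105,.14),S(193,98)),('scene',(0,.105,.14),S(595,189)),
('top',(.05,.16,.022),Tp(128,97)),('top',(.05,-.16,.022),Tp(700,165)),('top',(-.05,-.16,.022),Tp(680,340)),('top',(-.05,.16,.022),Tp(105,275)),
('top',(0,.105,.14),Tp(176,176)),('top',(0,-.105,.14),Tp(603,226))]
def f(v):
    c=v[:3];r=[]
    for n,p,u in B: r.append(proj(n,world(c,p))[0]-u)
    for y,u in((-.065,S(248,181)),(.065,S(502,236))): r.append(proj('scene',world(c,mark(v[3],y)))[0]-u)
    r.append(proj('scene',world(c,ball(v[4])))[0]-S(683,82)); r.append(proj('top',world(c,ball(v[4])))[0]-Tp(88,240))
    return np.ravel(r)
s=least_squares(f,[.5,0.07,0,1.3,.05],x_scale=[.01,.01,.1,.1,.1],loss='soft_l1');print(s.x.round(4));print(f(s.x).reshape(-1,2).round(1))
c=s.x[:3];print('axis',world(c,[0,0,.11]),'ball',world(c,ball(s.x[4])), 'lock',world(c,ball(1.2)))
E
python3 fit.py
```

```text
[ 0.5802  0.0417 -0.1407  1.2881  0.1189]
[[-0.6 -0.7]
 [ 0.9 -0.6]
 [ 1.1 -1.4]
 [ 0.2  0.2]
 [-0.1  0.2]
 [-0.8 -0.6]
 [ 0.6 -0.4]
 [ 0.5  0.7]
 [-1.1 -0. ]
 [ 0.3 -0.4]
 [ 0.  -0.3]
 [-0.  -0.4]
 [-1.   0.3]
 [ 0.2 -0. ]
 [ 0.4 -0. ]]
axis [[0.58019521 0.04173329 0.11      ]] ball [[0.56003693 0.179925   0.18535049]] lock [[0.64650459 0.1676799  0.18015353]]
```

```bash
cat >> h.py <<'E'
C=(.5802,.0417,-.1407)
def tool(tilt,off=0.): # tool pointing down turned by tilt (rad) about centres y; negative: hand leans to the robot
    return R.from_euler('z',C[2]+off)*R.from_euler('y',tilt)*R.from_euler('x',np.pi)
def delta(P,Rt):
    from rig import get_obs
    o=get_obs();R0=R.from_quat(o['ee_rot']);d=R0.inv().apply(np.ravel(P)-o['position'])*100
    return d.round(2),np.degrees((R0.inv()*Rt).as_rotvec()).round(1),o['position'].round(4),o['contact_force'].round(1),round(o['t'],2)
E
python3 -c "
from h import *
print(delta(world(C,[0,0,.25]),tool(0)))"
```

```text
(array([-44.74, -55.4 ,  -0.18]), array([ -0.1,   0.1, -60.1]), array([ 0.2321, -0.5795,  0.2471]), array([-0.1, -0.4, -0.4]), 0.1)
```

apply_moves:
  plan:
    - [[-44.7,-55.4,-0.3,0,0,-60,1],[-44.7,-55.4,-0.3,0,0,-60,1],[-44.7,-55.4,-0.3,0,0,-60,1],[-44.7,-55.4,-0.3,0,0,-60,1],[-44.7,-55.4,-0.3,0,0,-60,1],[-44.7,-55.4,-0.3,0,0,-60,1],[-44.7,-55.4,-0.3,0,0,-60,1],[-44.7,-55.4,-0.3,0,0,-60,1],[-44.7,-55.4,-0.3,0,0,-60,1],[-44.7,-55.4,-0.3,0,0,-60,1]]
  force: 30

```text
t: 1.35
position: [0.5384, -0.0331, 0.2506]
ee_rot: [0.997, -0.071, -0.0, 0.0]
contact_force: [0.6, -1.2, -0.8]
width: 1.002
```

```bash
python3 -c "
from h import *
print(delta(world(C,[0,0,.25]),tool(0)))"
```

```text
(array([ 3.07, -8.  ,  0.06]), array([ 0. ,  0. , -0.1]), array([ 0.5384, -0.0331,  0.2506]), array([ 0.6, -1.2, -0.8]), 1.35)
```

apply_moves:
  plan:
    - [[1.5,-4,0,0,0,0,1],[3.1,-8,0,0,0,0,1],[3.1,-8,0,0,0,0,1],[3.1,-8,0,0,0,0,1]]

```text
t: 1.85
position: [0.5794, 0.0393, 0.2502]
ee_rot: [0.997, -0.071, -0.001, 0.0]
contact_force: [-0.4, -0.7, 0.4]
width: 0.999
```

```bash
python3 - <<'E'
from h import *
from rig import camera
print(delta(world(C,[0,0,.112]),tool(0)))
a=camera('scene')['img'][140:260,270:430];b=camera('top')['img'][150:240,235:370]
cv2.imwrite('pics/2.png',np.hstack([cv2.resize(a,None,fx=2.5,fy=2.5),cv2.resize(b,(390,300))]))
E
```

```text
(array([ 0.06, -0.26, 13.82]), array([ 0. ,  0.1, -0.1]), array([0.5794, 0.0393, 0.2502]), array([-0.4, -0.7,  0.4]), 1.85)
```

View pics/2.png

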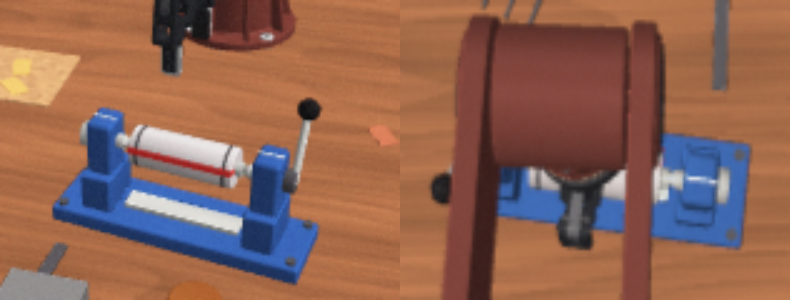

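The view shows the hand hanging centred over the roller with the lever clear of it, so I'll descend and grip.

apply_moves:
  plan:
    - [[0.05,-0.25,4,0,0,0,1],[0.05,-0.25,8,0,0,0,1],[0.05,-0.25,11,0,0,0,1],[0.05,-0.25,14.2,0,0,0,1],[0.05,-0.25,14.2,0,0,0,1],[0.05,-0.25,14.2,0,0,0,1]]

```text
t: 2.7
position: [0.5816, 0.0413, 0.1102]
ee_rot: [0.997, -0.072, 0.001, 0.0]
contact_force: [0.3, 0.2, -0.2]
width: 0.997
```

apply_moves:
  plan:
    - [[0,0,0,0,0,0,0.4],[0,0,0,0,0,0,0.4],[0,0,0,0,0,0,0.4],[0,0,0,0,0,0,0.4],[0,0,0,0,0,0,0.4],[0,0,0,0,0,0,0.4],[0,0,0,0,0,0,0.4],[0,0,0,0,0,0,0.4]]
  force: 30

```text
t: 3.7
position: [0.5802, 0.0422, 0.1103]
ee_rot: [0.997, -0.071, -0.001, 0.0]
contact_force: [-4.4, -0.5, 6.3]
width: 0.577
```

```bash
python3 - <<'E'
from h import *
from rig import get_obs
print(delta(world(C,[0,0,.108]),tool(0)),get_obs()['width'],get_obs()['moment'])
E
```

```text
(array([0.01, 0.05, 0.23]), array([ 0. ,  0.1, -0.1]), array([0.5802, 0.0422, 0.1103]), array([-4.4, -0.5,  6.3]), 3.7) 0.5774117437583256 [-0.06877909  0.75111088  0.00486223]
```

apply_moves:
  plan:
    - [[0,0,0,0,5,0,0.4],[0,0,0,0,12,0,0.4],[0,0,0,0,20,0,0.4],[0,0,0,0,20,0,0.4]]

```text
t: 4.2
position: [0.5801, 0.0423, 0.1102]
ee_rot: [0.982, -0.07, 0.175, 0.013]
contact_force: [-5.5, 0.5, 6.9]
width: 0.574
```

```bash
python3 - <<'E'
from h import *
from rig import get_obs,camera
print(delta(world(C,[0,0,.11]),tool(-.35)),get_obs()['width'],get_obs()['moment'])
a=camera('scene')['img'][140:260,270:430]
cv2.imwrite('pics/3.png',cv2.resize(a,None,fx=4,fy=4,interpolation=2))
E
```

```text
(array([0.01, 0.05, 0.03]), array([ 0. , -0.1, -0.1]), array([0.5801, 0.0423, 0.1102]), array([-5.5,  0.5,  6.9]), 4.2) 0.5740301520764497 [-0.04972719  0.47581483 -0.13006787]
```

View pics/3.png

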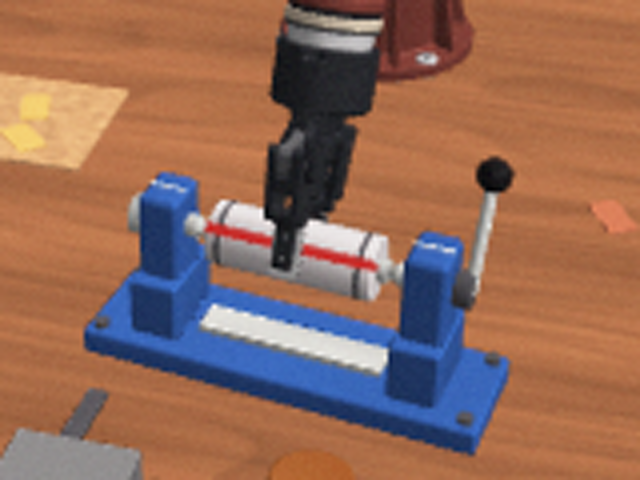

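The line has moved up by about the angle the hand turned. I'll continue the stroke to 45°, then open in line so the roller isn't dragged.

apply_moves:
  plan:
    - [[0,0,0,0,8,0,0.4],[0,0,0,0,16,0,0.4],[0,0,0,0,25,0,0.4],[0,0,0,0,25,0,0.4],[0,0,0,0,25,0,0.4],[0,0,0,0,25,0,1],[0,0,0,0,25,0,1],[0,0,0,0,25,0,1],[0,0,0,0,25,0,1],[0,0,0,0,25,0,1]]

```text
t: 5.5
position: [0.5814, 0.0462, 0.1184]
ee_rot: [0.924, -0.068, 0.375, 0.031]
contact_force: [-0.2, 0.6, -0.1]
width: 0.998
```

```bash
python3 - <<'E'
from h import *
from rig import get_obs
print(delta(world(C,[0,0,.11]),tool(-np.pi/4)),get_obs()['width'])
print(delta(world(C,[-.05,0,.16]),tool(-np.pi/4)))
print(get_obs()['joint_pos'])
E
```

```text
(array([-0.63,  0.45,  0.57]), array([ 0.6,  0.8, -0.1]), array([0.5814, 0.0462, 0.1184]), array([-0.2,  0.6, -0.1]), 5.5) 0.9983817381341099
(array([-0.72,  0.53, -6.5 ]), array([ 0.6,  0.8, -0.1]), array([0.5814, 0.0462, 0.1184]), array([-0.2,  0.6, -0.1]), 5.5)
[ 0.01908887  0.03827519  2.28013955 -1.12478719  0.13509175  1.23774155]
```

apply_moves:
  plan:
    - [[-0.6,0.4,0.3,0,-5,0,1],[-0.6,0.4,0.3,0,-10,0,1],[-0.6,0.4,0.3,0,-10,0,1]]

```text
t: 5.88
position: [0.5782, 0.0417, 0.1116]
ee_rot: [0.953, -0.071, 0.294, 0.026]
contact_force: [-0.1, -0.8, -0.2]
width: 1.004
```

```bash
python3 - <<'E'
from h import *
from rig import get_obs
print(delta(world(C,[0,0,.11]),tool(0)),get_obs()['width'])
print(delta(world(C,[0,0,.25]),tool(0)))
print(get_obs()['joint_pos'])
E
```

```text
(array([ 0.08, -0.03,  0.25]), array([  0.7, -34.4,  -0.4]), array([0.5782, 0.0417, 0.1116]), array([-0.1, -0.8, -0.2]), 5.88) 1.0039641664991126
(array([  7.98,   0.09, -11.3 ]), array([  0.7, -34.4,  -0.4]), array([0.5782, 0.0417, 0.1116]), array([-0.1, -0.8, -0.2]), 5.88)
[-0.00433905  0.05194541  2.20133602 -0.30091191  0.30706934  0.4040697 ]
```

apply_moves:
  plan:
    - [[0.1,0,0.2,0,-8,0,1],[0.1,0,0.2,0,-16,0,1],[0.1,0,0.2,0.3,-25,0,1],[0.1,0,0.2,0.7,-34.4,0,1],[0.1,0,0.2,0.7,-44.4,0,1],[0.1,0,0.2,0.7,-44.4,0,1]]

```text
t: 6.62
position: [0.5824, 0.0405, 0.1098]
ee_rot: [0.994, -0.075, -0.085, -0.007]
contact_force: [-0.3, -0.6, -0.1]
width: 1.002
```

```bash
cat > red.py <<'E'
from h import *
from rig import camera
import sys
img=camera('scene')['img'].astype(float)
red=np.clip(img[:,:,2]-np.maximum(img[:,:,1],img[:,:,0])-40,0,None)
def meas(th):  # weighted centroid of redness in band round predicted line, per y
    res=[]
    for y in np.r_[np.arange(-.058,-.025,.004),np.arange(.027,.058,.004)]:
        p=proj('scene',world(C,mark(th,y)))[0]; ps=[proj('scene',world(C,mark(th+d,y)))[0] for d in D]
        v=[cv2.getRectSubPix(red.astype(np.float32),(1,1),tuple(map(float,q)))[0,0] for q in ps]
        if sum(v)>60: res.append(th+np.sum(D*v)/np.sum(v))
    return res
D=np.linspace(-.6,.6,61)
th=float(sys.argv[1])
for _ in range(4):
    r=meas(th);th=np.median(r)
print('theta',th,np.degrees(th),np.std(r),len(r))
E
python3 red.py 0.55; python3 - <<'E'
from h import *
print(delta(world(C,[0,0,.11]),tool(np.pi/18)))
E
```

```text
theta 0.4657205270799169 26.683820634287404 0.01716611232403746 12
(array([-0.09, -0.07, -0.  ]), array([-0.2, -0.2, -0.5]), array([0.581 , 0.0409, 0.1098]), array([-0.6,  1.4,  0.3]), 6.67)
```

Redness fit puts the line at about 27° still to go, against about 29° from the hand's stroke. I'll grip again and turn 27°.

apply_moves:
  plan:
    - [[-0.1,-0.1,0,0,0,0,0.4],[-0.1,-0.1,0,0,0,0,0.4],[-0.1,-0.1,0,0,0,0,0.4],[-0.1,-0.1,0,0,0,0,0.4],[-0.1,-0.1,0,0,0,0,0.4],[-0.1,-0.1,0,0,0,0,0.4],[-0.1,-0.1,0,0,7,0,0.4],[-0.1,-0.1,0,0,14,0,0.4],[-0.1,-0.1,0,0,21,0,0.4],[-0.1,-0.1,0,0,27,0,0.4]]

```text
t: 7.92
position: [0.5797, 0.0425, 0.1115]
ee_rot: [0.986, -0.074, 0.151, 0.01]
contact_force: [8.2, -0.6, -7.9]
width: 0.574
```

apply_moves:
  plan:
    - [[0,0,0,0,0,0,0.4],[0,0,0,0,0,0,0.4],[0,0,0,0,0,0,0.6],[0,0,0,0,0,0,0.8],[0,0,0,0,0,0,1],[0,0,0,0,0,0,1],[0,0,0,0,0,0,1],[0,0,0,0,0,0,1]]

```text
t: 8.93
position: [0.5795, 0.0422, 0.1108]
ee_rot: [0.986, -0.074, 0.149, 0.01]
contact_force: [-0.2, -0.5, 0.9]
width: 1.0
```

```bash
python3 red.py 0.05; python3 - <<'E'
from h import *
print(delta(world(C,[0,0,.11]),tool(-np.radians(17))))
E
```

```text
theta -0.11593330326007883 -6.642488981812785 0.0769854765048303 16
(array([0.04, 0.04, 0.1 ]), array([ 0. , -0.1, -0.5]), array([0.5796, 0.0422, 0.1108]), array([-0.2, -0.2,  0.6]), 8.97)
```

apply_moves:
  plan:
    - [[0,0,-3,0,0,0,1],[0,0,-7,0,0,0,1],[0,0,-12,0,0,0,1],[0,0,-15,0,0,0,1],[0,6,-15,0,0,0,1],[0,12,-15,0,0,0,1],[0,18,-15,0,0,0,1],[0,24,-15,0,0,0,1],[0,29,-15,0,0,0,1],[0,29,-15,0,0,0,1]]

```text
t: 10.22
position: [0.492, -0.2417, 0.2539]
ee_rot: [0.986, -0.077, 0.149, 0.011]
contact_force: [0.8, 0.4, 0.2]
width: 1.001
```

```bash
python3 red.py 0.0; python3 - <<'E'
from h import *
from rig import camera
a=camera('scene')['img'][170:260,280:410];b=camera('top')['img'];cv2.imwrite('pics/top4raw.png',b);b=b[165:240,235:370]
cv2.imwrite('pics/4.png',np.vstack([cv2.resize(a,None,fx=3,fy=3,interpolation=2),cv2.resize(b,(390,217),interpolation=2)]).copy())
E
```

```text
theta -0.12565455780991874 -7.199475839090961 0.02727326135429269 17
```

View pics/4.png

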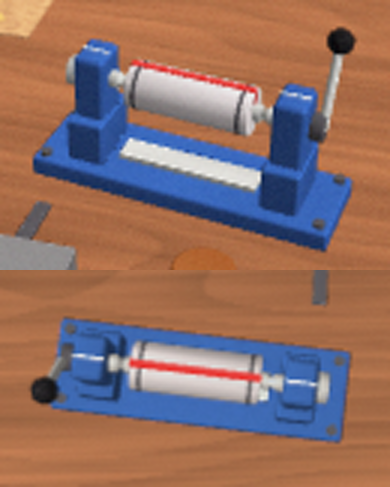

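Both views now clear. The red line lies about 1 px towards the robot from the white marks in the top view, roughly -0.12 rad. I'll measure that at sub-pixel level.

```bash
cat > top.py <<'E'
from h import *
import sys
b=cv2.imread(sys.argv[1]).astype(np.float32)
dx=np.linspace(-.02,.02,161)
def prof(ch,ys,z,w):
    out=[]
    for y in ys:
        q=proj('top',world(C,np.c_[dx,np.full_like(dx,y),np.full_like(dx,z)])).astype(np.float32)
        v=cv2.remap(ch,q[:,0],q[:,1],1).ravel() if False else cv2.remap(ch,q[None,:,0],q[None,:,1],cv2.INTER_LINEAR)[0]
        m=abs(dx)<w; v=v-np.percentile(v[m],30); v[v<0.35*v[m].max()]=0; out.append(np.sum(dx[m]*v[m])/np.sum(v[m]))
    return np.array(out)*1000
red=b[:,:,2]-(b[:,:,1]+b[:,:,0])/2; white=np.minimum(b[:,:,2],b[:,:,1])
ys=np.r_[-.05:.0501:.004]
r=prof(red,ys,.135,.015)
wl=prof(white,np.r_[.092:.119:.004],.14,.012);wr=prof(white,np.r_[-.118:-.091:.004],.14,.012)
print('red',r.round(1),'L',wl.round(1),'R',wr.round(1))
k=np.polyfit(ys,r,1);mid=(np.median(wl)+np.median(wr))/2
print('red mid',k[1],'slope',k[0],'white mid',mid,'diff mm',k[1]-mid,'theta',np.arcsin((k[1]-mid)/25))
E
python3 top.py pics/top4raw.png
```

```text
red [ 0.1 -0.1 -0.2 -0.4 -0.5 -0.1  0.1 -0.2 -0.3 -0.5 -0.3  0.1 -0.  -0.2
 -0.2 -0.3 -0.4 -0.2  0.1 -0.2 -0.3 -0.4 -0.4  0.1 -0.  -0.2] L [ 0.3 -0.2 -0.4 -0.2  0.1  0.6  0.3] R [-0.7 -0.5  0.1  0.2  0.4  0.1 -0.4]
red mid -0.1901303519531428 slope 0.009376038121566736 white mid 0.09825615598609005 diff mm -0.2883865079392328 theta -0.011535716164107562
```

```bash
python3 - <<'E'
from h import *
from rig import camera
s=camera('scene')['img'];cv2.imwrite('pics/scene5raw.png',s)
f=s.astype(np.float32);dx=np.linspace(-.03,.03,241)
def prof(ch,ys,z,w):
    o=[]
    for y in ys:
        q=proj('scene',world(C,np.c_[dx,np.full_like(dx,y),np.full_like(dx,z)])).astype(np.float32)
        v=cv2.remap(ch,q[None,:,0],q[None,:,1],cv2.INTER_LINEAR)[0];m=abs(dx)<w
        v=v-np.percentile(v[m],30);v[v<.35*v[m].max()]=0;o.append(np.sum(dx[m]*v[m])/np.sum(v[m]))
    return np.array(o)*1000
red=f[:,:,2]-(f[:,:,1]+f[:,:,0])/2;wh=np.minimum(f[:,:,2],f[:,:,1])
print('red',prof(red,np.r_[-.05:.051:.01],.135,.02).round(1));print(prof(wh,np.r_[.092:.119:.004],.14,.012).round(1),prof(wh,np.r_[-.118:-.091:.004],.14,.012).round(1))
b=cv2.imread('pics/top4raw.png')[180:225,250:355]
cv2.imwrite('pics/5.png',cv2.resize(b,None,fx=7.6,fy=7.6,interpolation=cv2.INTER_CUBIC))
E
```

```text
red [-4.2 -6.1 -5.8 -5.1 -5.2 -6.1 -5.4 -4.4 -5.3 -5.9 -5.2]
[-0.3  1.6  0.8 -0.1 -0.3  0.8 -0.2] [-0.6 -0.9  0.7  0.1 -0.9  0.8  1.3]
```

View pics/5.png

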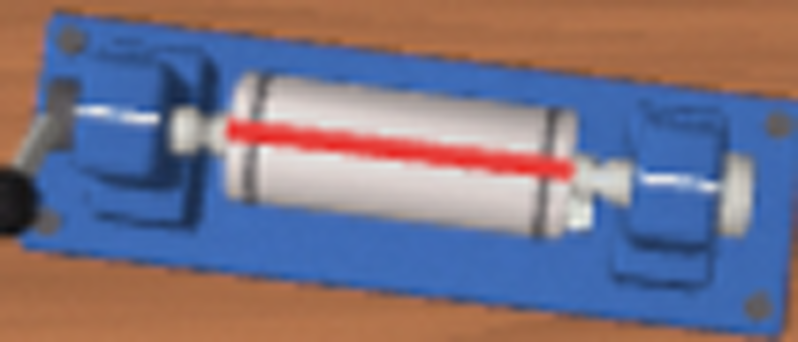

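The crop gives red (228,131)–(573,168) against a white-mark line at 128.4 and 170.1, so top says about 0. The scene centroid is probably biased by wood colour behind the roller's upper edge, so I'll check using the red band's near edge instead.

```bash
python3 - <<'E'
from h import *
g=cv2.imread('pics/scene5raw.png').astype(np.float32)
th=np.linspace(-.5,.9,141);o=[];P=[]
for y in np.r_[-.045:.046:.0025]:
    q=proj('scene',world(C,[mark(t,y) for t in th])).astype(np.float32)
    P.append(cv2.remap(g,q[None,:,0],q[None,:,1],cv2.INTER_LINEAR)[0])
P=np.mean(P,0)
for t,p in zip(th[::7],P[::7]):print(round(t,2),p.round(0))
E
```

```text
-0.5 [107. 131. 193.]
-0.43 [110. 131. 197.]
-0.36 [112. 130. 203.]
-0.29 [111. 126. 210.]
-0.22 [105. 116. 218.]
-0.15 [ 94. 102. 225.]
-0.08 [ 79.  85. 229.]
-0.01 [ 70.  74. 229.]
0.06 [ 75.  78. 225.]
0.13 [105. 107. 220.]
0.2 [156. 157. 221.]
0.27 [200. 200. 226.]
0.34 [218. 218. 229.]
0.41 [221. 221. 228.]
0.48 [219. 219. 226.]
0.55 [215. 215. 222.]
0.62 [211. 211. 219.]
0.69 [207. 207. 214.]
0.76 [203. 203. 210.]
0.83 [199. 199. 206.]
0.9 [194. 194. 201.]
```

Edge method agrees: minimum at -0.01 and half-level at 0.18 (expected 0.16), so the roller is at 0 ± 0.02. Now the lever: close the fingers and go to the robot side of the ball.

```bash
python3 -c "
from h import *
print(delta(world(C,[-.11,.137,.26]),tool(0)))"
```

```text
(array([ -6.11, -42.48,  -2.45]), array([ -0.1, -17.1,  -0.5]), array([ 0.4927, -0.237 ,  0.2533]), array([ 0.6, -0.7, -0.1]), 10.43)
```

apply_moves:
  plan:
    - [[-6.1,-42.5,-2.5,0,-17,-0.5,0],[-6.1,-42.5,-2.5,0,-17,-0.5,0],[-6.1,-42.5,-2.5,0,-17,-0.5,0],[-6.1,-42.5,-2.5,0,-17,-0.5,0],[-6.1,-42.5,-2.5,0,-17,-0.5,0],[-6.1,-42.5,-2.5,0,-17,-0.5,0],[-6.1,-42.5,-2.5,0,-17,-0.5,0],[-6.1,-42.5,-2.5,0,-17,-0.5,0],[-6.1,-42.5,-2.5,0,-17,-0.5,0],[-6.1,-42.5,-2.5,0,-17,-0.5,0]]

```text
t: 11.68
position: [0.4908, 0.1911, 0.2602]
ee_rot: [0.997, -0.071, 0.001, -0.0]
contact_force: [-0.1, -0.6, -0.1]
width: -0.001
```

```bash
python3 -c "
from h import *
print(delta(world(C,[-.11,.137,.18]),tool(0)));print(delta(world(C,[.02,.137,.18]),tool(0)))"
```

```text
(array([-0.07, -0.16,  8.02]), array([-0. , -0.1, -0. ]), array([0.4908, 0.1911, 0.2602]), array([-0.1, -0.6, -0.1]), 11.68)
(array([12.93, -0.17,  8.05]), array([-0. , -0.1, -0. ]), array([0.4908, 0.1911, 0.2602]), array([-0.1, -0.6, -0.1]), 11.68)
```

Down beside the ball, then push partway, slowly.

apply_moves:
  plan:
    - [[0,-0.2,4,0,0,0,0],[0,-0.2,8,0,0,0,0],[0,-0.2,8,0,0,0,0],[1.5,-0.2,8,0,0,0,0],[3,-0.2,8,0,0,0,0],[4.5,-0.2,8,0,0,0,0],[6,-0.2,8,0,0,0,0],[7.5,-0.2,8,0,0,0,0],[9,-0.2,8,0,0,0,0],[10,-0.2,8,0,0,0,0]]

```text
t: 12.92
position: [0.5917, 0.1796, 0.1806]
ee_rot: [0.998, -0.07, 0.002, -0.0]
contact_force: [-0.6, 0.4, 0.8]
width: 0.0
```

```bash
python3 - <<'E'
from h import *
from rig import camera
print(delta(world(C,[.02,.137,.18]),tool(0)))
a=camera('scene')['img'][110:260,280:430]
cv2.imwrite('pics/6.png',cv2.resize(a,None,fx=4,fy=4,interpolation=2))
E
```

```text
(array([2.79, 0.12, 0.07]), array([-0.1, -0.2, -0. ]), array([0.5917, 0.1796, 0.1806]), array([-0.6,  0.4,  0.8]), 12.93)
```

View pics/6.png

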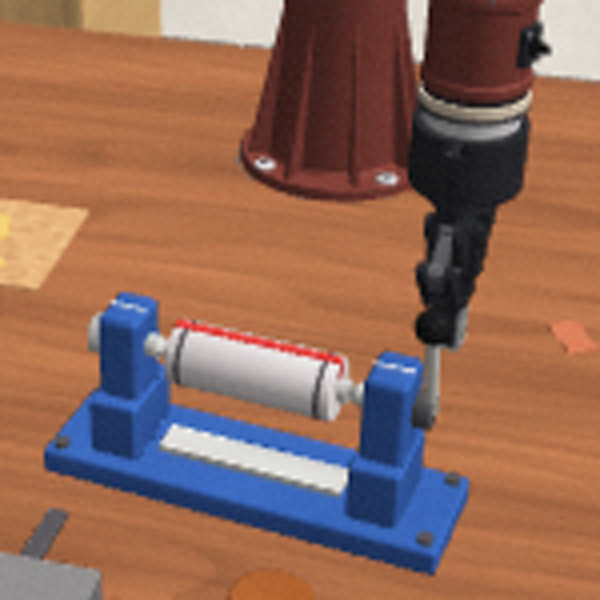

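The fingertips are behind the ball at (435,328), the lever is about upright and the red line is still up. I'll push on and watch the force.

apply_moves:
  plan:
    - [[0.8,0,0,0,0,0,0],[1.6,0,0,0,0,0,0],[2.3,0,0,0,0,0,0],[2.3,0,0,0,0,0,0]]

```text
t: 13.48
position: [0.6137, 0.1763, 0.1804]
ee_rot: [0.998, -0.07, 0.001, -0.0]
contact_force: [-1.1, -0.5, -0.7]
width: 0.001
```

apply_moves:
  plan:
    - [[0.3,0,0,0,0,0,0],[0.6,0,0,0,0,0,0],[0.6,0,0,0,0,0,0]]

```text
t: 13.85
position: [0.6192, 0.1757, 0.1806]
ee_rot: [0.998, -0.07, 0.001, -0.0]
contact_force: [-2.4, -0.1, -1.4]
width: 0.002
```

apply_moves:
  plan:
    - [[0.3,0,0,0,0,0,0],[0.3,0,0,0,0,0,0]]

```text
t: 14.1
position: [0.621, 0.1755, 0.1805]
ee_rot: [0.998, -0.07, -0.001, -0.0]
contact_force: [-4.9, -0.0, 0.2]
width: 0.005
```

apply_moves:
  plan:
    - [[0.2,0,0,0,0,0,0],[0.3,0,0,0,0,0,0],[0.3,0,0,0,0,0,0]]

```text
t: 14.48
position: [0.6213, 0.1754, 0.1804]
ee_rot: [0.998, -0.07, -0.004, -0.0]
contact_force: [-11.9, 0.1, 4.0]
width: -0.002
```

The tool has stalled and the force is rising (12 N), so the lever is at its stop. Backing off and clearing the view.

apply_moves:
  plan:
    - [[-1.5,0,0,0,0,0,0],[-4,0,0,0,0,0,0],[-9,0,0,0,0,0,0],[-13,0,0,0,0,0,0],[-13,0,-5,0,0,0,0],[-13,0,-10,0,0,0,0],[-13,-5,-10,0,0,0,0],[-13,-10,-10,0,0,0,0],[-13,-15,-10,0,0,0,0],[-13,-15,-10,0,0,0,0]]

```text
t: 15.72
position: [0.5181, 0.3448, 0.2816]
ee_rot: [0.998, -0.068, 0.003, -0.002]
contact_force: [0.5, 0.1, -0.4]
width: -0.004
```

```bash
python3 - <<'E'
from h import *
from rig import camera,get_obs
print(get_obs()['position'],get_obs()['contact_force'])
a=camera('scene')['img'];b=camera('top')['img'];cv2.imwrite('pics/top7raw.png',b);cv2.imwrite('pics/scene7raw.png',a)
for n in('scene','top'):print(n,'expected locked ball',proj(n,world(C,ball(1.2))),'at 1.1',proj(n,world(C,ball(1.1))))
for n,i,(u,v) in(('scene',a,proj('scene',world(C,ball(1.2)))[0]),('top',b,proj('top',world(C,ball(1.2)))[0])):
    m=(i.max(2)<60); m[:int(v)-10]=0;m[int(v)+11:]=0;m[:,:int(u)-10]=0;m[:,int(u)+11:]=0
    ys,xs=np.nonzero(m);print(n,'dark blob',xs.mean(),ys.mean(),len(xs))
cv2.imwrite('pics/7.png',np.vstack([cv2.resize(a[170:260,270:420],None,fx=3.6,fy=3.6,interpolation=2),cv2.resize(b[165:240,225:375],(540,270),interpolation=2)]))
E
python3 top.py pics/top7raw.png|tail -1
```

```text
[0.51809338 0.34483751 0.28164175] [ 0.4695834   0.07305458 -0.43957827]
scene expected locked ball [[384.97914494 200.65303907]] at 1.1 [[385.85823448 197.89673051]]
top expected locked ball [[254.91529319 174.61090664]] at 1.1 [[254.25972782 176.97189632]]
scene dark blob 384.40909090909093 200.86363636363637 66
top dark blob 254.56140350877192 174.82456140350877 57
red mid -0.18666987962793305 slope -0.10196851060978175 white mid 0.07658537535144383 diff mm -0.26325525497937685 theta -0.010530404816519593
```

View pics/7.png

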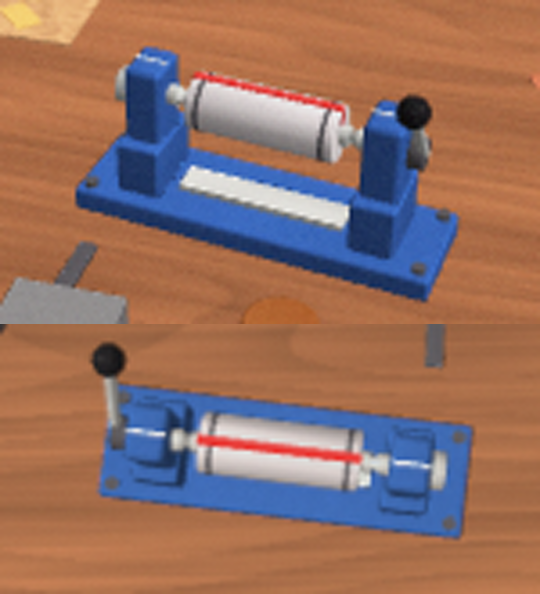

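The ball is at its locked position: (384,201) in scene and (255,175) in top, within 1 px of the 1.2 rad prediction. The line still faces up at -0.01 rad, and the arm is clear of everything.

```bash
python3 -c "
from rig import hand_in
print(hand_in())"
```

```text
the job is handed in; nothing more can be done
None
```

The roller's red line now faces straight up and the clamp lever is fully over at its locked stop. I handed the job in at about 16 s on the robot's clock; no verdict was reported.

- **Roller:** I gripped it and turned it in two strokes, about 71° in total. The top view, measured against the white marks on the stocks, gave about -0.01 rad both before and after locking.
- **Lever:** I pushed the ball over with closed fingers until the tool stalled at about 12 N. The ball then sat within 1 px of its predicted locked position in both cameras.
- **Disagreements:** A simple red-centroid reading in the scene camera gave about -0.12 to -0.2 rad. I took this as bias from the reddish wood behind the roller. Locating the red band's near edge in the same image gave about 0.00 to 0.02 rad. The first stroke also ran into a wrist joint limit near 44°, and the tool drifted about 8 mm, with no notable force when read at the end of that move.
- **Other things on the bench:** The arm kept above or away from them and I saw no contact, but I did not measure their positions afterwards.

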